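# Set out the cells of a stripped lens in order of size in the graded tray

## Robot

A 6-joint arm with a two-finger parallel gripper is mounted at the origin on a cart in front of the work surface, level with it; the furniture and walls round the work are solid. World frame = base frame: x ahead of the robot, y to its left, z up, the work surface at z = 0. Lengths are in m, angles in rad, forces in N, time in s.
With the tool pointing down it reaches from about 0.425 to 0.925 m from the base axis. Payload 12.5 kg.
Tool frame: the origin (TCP) lies between the finger pads; the fingertips stand 19 mm ahead of it and the grasp point (between the pads) is the TCP; x points along the fingers, y is the direction in which the jaws open and shut, and the axes are right-handed (so a half turn about x gives the same grasp; the last joint's range is limited). The gripper opens to 85 mm and grips with 20 to 120 N. Pads are 22 mm wide; open, the fingers measure 114 mm over their backs; the gripper's body (76 mm by 85 mm) begins 54 mm behind the grasp point. The pads swing forward as they close: fully open they stand 13 mm farther back than shut.
Start: joints at [-1.359, 0.491, 1.559, -0, 1.092, -0.106], TCP at [0.195, -0.594, 0.25] pointing down, gripper open.
Joint ranges: [-3.1, 3.1], [-0.84, 2.19], [0.05, 2.79], [-1.13, 4.28], [0.06, 2.93], [-2.69, 2.69]. Speed limits (rad/s): [2.22, 2.22, 2.79, 3.14, 3.14, 3.14].

## Interface

Orientations are given as [roll, pitch, yaw] about the fixed x, y, z axes, in that order (R = Rz(yaw) Ry(pitch) Rx(roll)).
In Python, from workcell import env, capture, calibration, ticket gives the robot as it stands.
- The arm moves only by the tool step_arm, never from a script. Its argument "plan" is text: rows parted by semicolons, each of 6 numbers parted by spaces: the shift along the world's x, y, z in m, then the turn, a rotation vector about the world's x, y, z in units of 6 degrees (1.0 is 6 degrees). In form: tx ty tz wx wy wz; .... A call has exactly 8 rows; each row shifts and turns the commanded pose from where the row before left it; what a row does not reach is not made up. A row lasts 1/12 s, in which the tool goes at most 41.7 mm and 7.16 degrees, less where a joint would pass 70% of its speed; a pose out of reach is approached as far as the arm can. A call is refused whole if a number of a shift passes 0.0417 or a number of a turn 1, either way. A call with a gripper value outside its range is refused whole. "gripper" is the closure in counts, from 0 (fully open) to 255 (shut), set as the call begins (left out, the last holds). The fingers move at their own pace and stop on an object; the grip force is fixed at half the most. Time passes only in rows, so rows that do not move let the fingers close, or fill a call up. It gives the time, the measured TCP pose, the force and the opening at its end, in the units of the state.
- env.read_state(): the state, without advancing time (a new reading comes with each control period).
- capture(name): name is "scene" or "side" or "wrist"; returns the picture (384x512x3 uint8, red, green, blue); there is no depth.
- calibration(name): a dict with "mtx" (3x3 intrinsics, pixels), "xyz" and "rotation" of the camera in the world; the wrist camera has in their place "hand_eye" (4x4, takes a point from camera to tool coordinates, whose origin is the TCP and whose axes are the tool frame's). Camera axes: x right, y up, looking along -z (the intrinsics and any distortion apply to the point x, -y, -z); pixel columns grow to the right and rows downward; lengths in m; the calibration is good to about 2 mm. A picture is of the moment at which its call begins: read the wrist's pose just before it. calibration takes no time and is no camera call.
- ticket.hand_in(): hands the job in, once; it reports no verdict.
The state is a dict: "clock": time; "q": joint angles; "qd": joint speeds; "tau": joint torques, N m; "position": TCP position; "tool_rot": TCP orientation; "force": force on the tool from outside, world axes, zero at the start; "wrist_torque": the same for the moment, N m; "gripper_width": opening from 0.0 (shut) to 1.0 (fully open).
Only numpy, scipy, OpenCV 4.12 (cv2) and the standard library are available. Lean on these libraries where they do the work, as an engineer would, in place of code of your own. Each camera call takes 0.05 s, during which the arm holds its last target. There are 200 camera calls.

## Task

The lens has been stripped for cleaning: take its four glass lens cells from the mat and set them out in order of size in the graded tray, smallest cell in the smallest well up to the largest cell in the largest well, so that they go back together in the right order. Each must end flat on the floor of its own well with the glass up; set the cells down rather than dropping them, never tip one over, and leave the roll of amber tape and the film canister where they stand.

Things in the scene. Friction and masses are not known exactly. Their poses are not given: they have to be found in the camera images.
- cell_small_mid (a point): The smallest of the four lens cells: a round black metal cell, 18 mm in diameter and 18 mm tall, with a brass retaining ring and violet-tinted lens glass in its top face. It stands glass up on a fixed dark teal mat, 3 mm thick. The point lies on its axis, half-way up (9 mm above its underside); z points up out of the glass. Its side can be gripped at any yaw.
- cell_medium_mid (a point): The second smallest of the four lens cells: a round black metal cell, 29 mm in diameter and 18 mm tall, with a brass retaining ring and green-tinted lens glass in its top face. It stands glass up on a fixed dark teal mat, 3 mm thick. The point lies on its axis, half-way up (9 mm above its underside); z points up out of the glass. Its side can be gripped at any yaw.
- cell_large_mid (a point): The second largest of the four lens cells: a round black metal cell, 40 mm in diameter and 20 mm tall, with a brass retaining ring and amber-tinted lens glass in its top face. It stands glass up on a fixed dark teal mat, 3 mm thick. The point lies on its axis, half-way up (10 mm above its underside); z points up out of the glass. Its side can be gripped at any yaw.
- cell_largest_mid (a point): The largest of the four lens cells: a round black metal cell, 51 mm in diameter and 22 mm tall, with a brass retaining ring and blue-tinted lens glass in its top face. It stands glass up on a fixed dark teal mat, 3 mm thick. The point lies on its axis, half-way up (11 mm above its underside); z points up out of the glass. Its side can be gripped at any yaw.
- well_small: The smallest of four round wells in a row in an aluminium tray (210 x 75 mm, top face 12 mm above the bench, fixed, may lie turned any way): 28 mm wide, 4 mm deep, dark grey flat floor. Origin: centre of the floor, 8 mm above the bench. x runs along the row from smallest to largest well (spaced 40, 50, 62 mm), z up.
- well_medium: The second smallest of four round wells in a row in an aluminium tray (210 x 75 mm, top face 12 mm above the bench, fixed, may lie turned any way): 39 mm wide, 4 mm deep, dark grey flat floor. Origin: centre of the floor, 8 mm above the bench. x runs along the row from smallest to largest well (spaced 40, 50, 62 mm), z up.
- well_large: The second largest of four round wells in a row in an aluminium tray (210 x 75 mm, top face 12 mm above the bench, fixed, may lie turned any way): 50 mm wide, 4 mm deep, dark grey flat floor. Origin: centre of the floor, 8 mm above the bench. x runs along the row from smallest to largest well (spaced 40, 50, 62 mm), z up.
- well_largest: The largest of four round wells in a row in an aluminium tray (210 x 75 mm, top face 12 mm above the bench, fixed, may lie turned any way): 61 mm wide, 4 mm deep, dark grey flat floor. Origin: centre of the floor, 8 mm above the bench. x runs along the row from smallest to largest well (spaced 40, 50, 62 mm), z up.
- amber_tape_mid (a point): Bystander: a roll of amber tape lying flat on the bench, 52 mm in diameter, 10 mm tall, loose. The point is at its centre, 5 mm above its underside.
- canister_mid (a point): Bystander: a white film canister with a green lid, 34 mm in diameter, 51 mm tall, standing on the bench, loose. The point is at its centre, 25 mm above its foot.

How it is judged:
By the outcome, as a careful person would: the job done as asked, in the order asked, and still so for the second after the job is handed in, with the robot touching nothing.
It also fails if it takes over 109 s, if anything falls off the work surface, if the arm or the gripper's body presses on something with over 40 N, if the wrist force passes 120 N, or if a joint passes its speed limit or range.

## Working session

There is one attempt and no reset: what is moved stays moved. The work goes in short steps, Python scripts to look and compute and a tool call to move; the robot and the scene stay as the last step left them, time stands still between calls to the robot, and variables do not carry over. Pictures are saved under pics/ and viewed, about 12 in all and at most 16, crops included, and the job is handed in when it is done.

Besides the shell and the picture viewer there is one more tool, called after "Call:" as a command line: name --argument value ..., lists and objects as JSON in quotes. step_arm: Moves the arm, as the interface text tells. Its arguments: {"type":"object","properties":{"plan":{"type":"string"},"gripper":{"type":"number"}},"required":["plan"]}

```bash
mkdir -p pics; ls; python3 - <<'E'
from workcell import env,capture,calibration,ticket
import cv2,numpy as np
ims=[]
for n in ["scene","side","wrist"]:
    im=capture(n); cv2.imwrite(f"pics/{n}0.png",im[:,:,::-1]); c=calibration(n); print(n,{k:np.round(np.array(v),4).tolist() for k,v in c.items()})
s=env.read_state();print(s)
E
```

```text
pics
scene {'mtx': [[484.5942, 0.0, 255.6735], [0.0, 484.5942, 194.2677], [0.0, 0.0, 1.0]], 'xyz': [-0.1742, 0.209, 0.7732], 'rotation': [0.8107, 0.0034, -2.0849]}
side {'mtx': [[434.7337, 0.0, 257.0526], [0.0, 434.7337, 194.1869], [0.0, 0.0, 1.0]], 'xyz': [0.9928, -0.2459, 0.6956], 'rotation': [0.7038, 0.016, 1.3404]}
wrist {'mtx': [[333.2546, 0.0, 255.2227], [0.0, 333.2546, 195.0649], [0.0, 0.0, 1.0]], 'hand_eye': [[0.0004, 0.3306, -0.9438, -0.1236], [1.0, -0.0004, 0.0003, 0.0005], [-0.0002, -0.9438, -0.3306, -0.0851], [0.0, 0.0, 0.0, 1.0]]}
{'clock': 0.15, 'q': array([-1.35859777e+00,  4.91420772e-01,  1.55930950e+00,  6.79033637e-06,
        1.09165067e+00, -1.05605930e-01]), 'qd': array([ 0.00076375, -0.00167003, -0.00075449, -0.00102343, -0.0012565 ,
       -0.0008638 ]), 'tau': array([ 8.12621092e-04, -6.18708086e+01, -2.61689347e+01, -1.92841849e-04,
        3.20946783e-03,  3.55308998e-06]), 'position': array([ 0.19529183, -0.59356283,  0.24986215]), 'tool_rot': array([-1.68404295,  1.57000801,  1.77535106]), 'force': array([ 0.62467461, -0.04359979, -0.31132722]), 'wrist_torque': array([-0.01934541, -0.01605619, -0.09525517]), 'gripper_width': 0.997372448067963}
```

View pics/scene0.png

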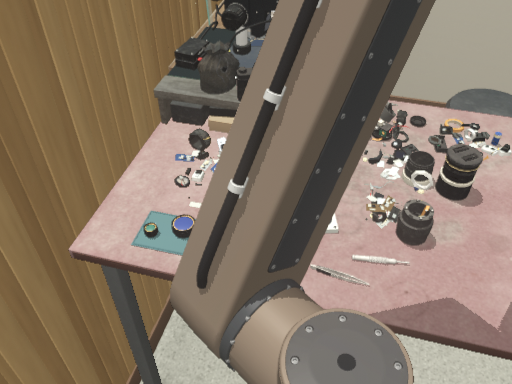

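View pics/side0.png

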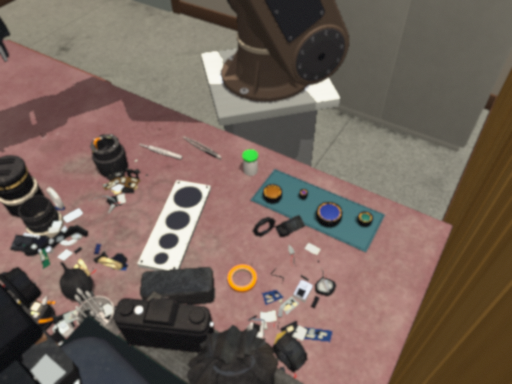

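The side view shows the mat with the amber cell at (272,193), small at (303,194), blue at (329,212) and green at (365,218). The wells run from (187,196), largest, to (161,258), smallest. The tape is at (242,278) and the canister at (250,162). In the scene view the arm hides most of this.

```bash
cat > h.py <<'E'
from workcell import env,capture,calibration,ticket
import cv2,numpy as np
from scipy.spatial.transform import Rotation as R
def cam(name):
    "K, camera-to-world rotation, camera position (now)"
    c=calibration(name); K=np.array(c['mtx'])
    if name=='wrist':
        s=env.read_state(); Rt=R.from_euler('xyz',s['tool_rot']).as_matrix(); H=np.array(c['hand_eye'])
        return K,Rt@H[:3,:3],np.array(s['position'])+Rt@H[:3,3]
    return K,R.from_euler('xyz',c['rotation']).as_matrix(),np.array(c['xyz'])
def ray(C,uv):
    K,Rc,p=C; d=np.linalg.inv(K)@[uv[0],uv[1],1]; return p,Rc@(d*[1,-1,-1])
def onz(C,uv,z):
    p,d=ray(C,uv); return p+d*(z-p[2])/d[2]
def proj(C,X):
    K,Rc,p=C; v=(Rc.T@(np.array(X)-p))*[1,-1,-1]; v=K@v; return v[:2]/v[2]
def tri(obs):
    A=np.zeros((3,3));b=np.zeros(3)
    for C,uv in obs:
        p,d=ray(C,uv); d/=np.linalg.norm(d); M=np.eye(3)-np.outer(d,d); A+=M;b+=M@p
    return np.linalg.solve(A,b)
E
python3 - <<'E'
from h import *
C=cam('side')
for n,uv,z in [("amber",(272,192),.023),("small",(303,193),.021),("blue",(329,211),.025),("green",(365,217),.021),("wL",(187,196),.008),("wl",(178,219),.008),("wm",(169,240),.008),("ws",(161,258),.008),("tape",(242,278),.005),("can",(250,156),.051),("matc1",(271,172),.003),("matc2",(252,200),.003),("matc3",(383,205),.003),("matc4",(370,247),.003),]:
    X=onz(C,uv,z); print(n,X.round(3),np.hypot(*X[:2]).round(3))
C=cam('scene'); print(onz(C,(183,224),.025),onz(C,(150,229),.021))
s=env.read_state();print(R.from_euler('xyz',s['tool_rot']).as_matrix().round(3),cam('wrist')[2])
E
```

```text
amber [ 0.436 -0.095  0.023] 0.446
small [ 0.452 -0.034  0.021] 0.454
blue [0.512 0.    0.025] 0.512
green [0.54  0.064 0.021] 0.544
wL [ 0.392 -0.265  0.008] 0.473
wl [ 0.447 -0.29   0.008] 0.533
wm [ 0.493 -0.313  0.008] 0.584
ws [ 0.53  -0.331  0.008] 0.625
tape [ 0.605 -0.194  0.005] 0.635
can [ 0.352 -0.121  0.051] 0.372
matc1 [ 0.363 -0.078  0.003] 0.372
matc2 [ 0.431 -0.136  0.003] 0.452
matc3 [0.508 0.12  0.003] 0.522
matc4 [0.597 0.054 0.003] 0.599
[0.5089551  0.00190099 0.025     ] [0.53364102 0.06665881 0.021     ]
[[-0.     0.312 -0.95 ]
 [ 0.001 -0.95  -0.312]
 [-1.    -0.001 -0.   ]] [ 0.27632441 -0.56753197  0.37346994]
```

View pics/wrist0.png

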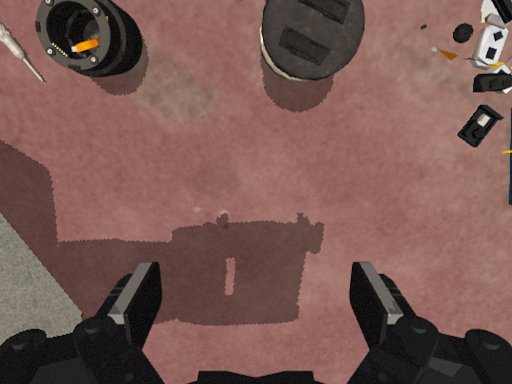

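The two fixed cameras agree to about 7 mm. Next I move the wrist camera over the tray with the jaw axis across the row, then over the mat.

Call:
step_arm --plan ".019 .0173 0 0 0 -.455;.019 .0173 0 0 0 -.455;.019 .0173 0 0 0 -.455;.019 .0173 0 0 0 -.455;.019 .0173 0 0 0 -.455;.019 .0173 0 0 0 -.455;.019 .0173 0 0 0 -.455;.019 .0173 0 0 0 -.455"

```text
clock: 0.82
position: [0.3481, -0.4543, 0.2502]
tool_rot: [-0.783, 1.571, 2.292]
force: [0.0, -0.5, -0.5]
gripper_width: 0.997
```

Call:
step_arm --plan ".021 .0193 0 0 0 -.52;.021 .0193 0 0 0 -.52;.021 .0193 0 0 0 -.52;.021 .0193 0 0 0 -.52;.021 .0193 0 0 0 -.52;.021 .0193 0 0 0 -.52;.021 .0193 0 0 0 -.52;0 0 0 0 0 0"

```text
clock: 1.48
position: [0.4969, -0.3172, 0.2501]
tool_rot: [-1.652, 1.57, 1.045]
force: [0.1, 0.1, 0.5]
gripper_width: 0.998
```

```bash
python3 - <<'E'
from h import *
C=cam('wrist'); im=capture('wrist'); cv2.imwrite("pics/w1.png",im[:,:,::-1]); np.savez('v1.npz',K=C[0],R=C[1],p=C[2],im=im)
s=env.read_state(); print(s['position'],np.degrees(s['tool_rot']),s['clock'],s['qd'].round(3))
for f in ('scene','side'): cv2.imwrite(f"pics/{f}1.png",capture(f)[:,:,::-1])
E
```

```text
[ 0.49564682 -0.3185202   0.2500038 ] [-22.81698111  89.97445755 131.85735264] 1.5333 [-0.047 -0.007  0.013 -0.011 -0.002 -0.063]
```

View pics/w1.png

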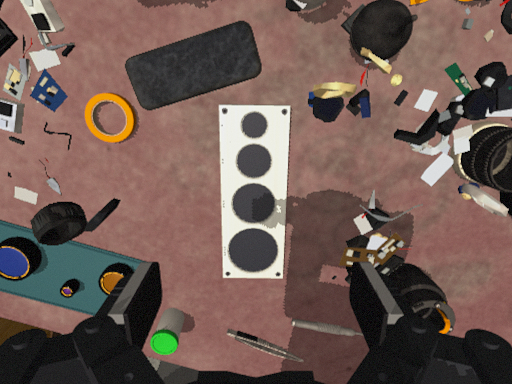

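The tray is upright in the view, with wells at (254,125), (254,161), (254,203) and (252,250), and nothing is blocking it. Now to the mat.

Call:
step_arm --plan ".002 .04 0 0 0 .85;.002 .04 0 0 0 .85;.002 .04 0 0 0 .85;.002 .04 0 0 0 .85;.002 .04 0 0 0 .85;.002 .04 0 0 0 .85;.002 .04 0 0 0 .85;.002 .04 0 0 0 .85"

```text
clock: 2.3
position: [0.5098, 0.0005, 0.2505]
tool_rot: [1.977, 1.57, -0.894]
force: [0.8, 0.1, -0.6]
gripper_width: 0.999
```

Call:
step_arm --plan "0 .004 0 0 0 .95;0 .004 0 0 0 .95;0 .004 0 0 0 .95;0 .004 0 0 0 .95;0 .004 0 0 0 .95;0 0 0 0 0 .95;0 0 0 0 0 .95;0 0 0 0 0 0"

```text
clock: 2.97
position: [0.5101, 0.0188, 0.2503]
tool_rot: [0.296, 1.571, -1.878]
force: [0.7, -0.1, 0.1]
gripper_width: 0.999
```

```bash
python3 - <<'E'
from h import *
C=cam('wrist'); im=capture('wrist'); cv2.imwrite("pics/w2.png",im[:,:,::-1]); np.savez('v2.npz',K=C[0],R=C[1],p=C[2],im=im)
s=env.read_state(); print(s['position'],np.degrees(s['tool_rot']),s['clock'],s['qd'].round(3))
E
```

```text
[0.5102009  0.0188535  0.25036151] [ 63.66024045  89.98920895 -61.25498079] 3.0167 [ 0.003 -0.    -0.003  0.    -0.001  0.071]
```

View pics/w2.png

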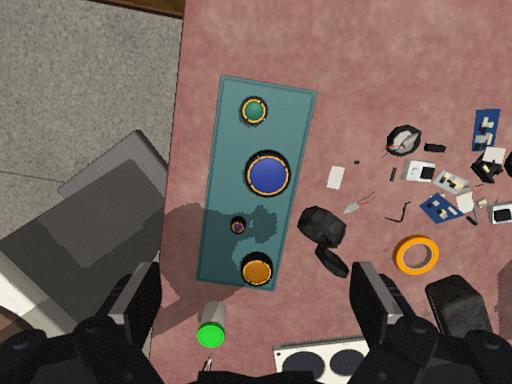

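The mat is clear: green (254,110), blue (268,174), small (238,225), amber (257,269), and the canister at (211,330). I'll take one more view from a shifted, lower place for heights.

Call:
step_arm --plan ".009 -.009 -.008 0 0 0;.009 -.009 -.008 0 0 0;.009 -.009 -.008 0 0 0;.009 -.009 -.008 0 0 0;.009 -.009 -.008 0 0 0;.009 -.009 -.008 0 0 0;.009 -.009 -.008 0 0 0;0 0 0 0 0 0"

```text
clock: 3.68
position: [0.5745, -0.045, 0.1922]
tool_rot: [-1.028, 1.569, 3.076]
force: [-1.0, -0.4, 0.2]
gripper_width: 0.998
```

```bash
cat > m.py <<'E'
from h import *
def load(f):
    d=np.load(f); return (d['K'],d['R'],d['p']),d['im']
def rings(C,im,guess,r=.035):
    "brass ring ellipse nearest each guess (world point)"
    hsv=cv2.cvtColor(im,cv2.COLOR_RGB2HSV)
    m=cv2.inRange(hsv,(13,110,60),(32,255,255))
    out={}
    for n,g in guess.items():
        u=proj(C,g); rp=np.linalg.norm(proj(C,np.array(g)+[r,0,0])-u)
        k=np.zeros_like(m); cv2.circle(k,tuple(int(round(a)) for a in u),int(rp),255,-1)
        pts=cv2.findNonZero(m&k)
        if pts is None or len(pts)<8: continue
        out[n]=(cv2.fitEllipse(cv2.convexHull(pts)),len(pts))
    return out
def wells(C,im,guess,r=.022,rad=(.014,.0195,.025,.0305)):
    g=cv2.cvtColor(im,cv2.COLOR_RGB2GRAY); m=(g<110).astype(np.uint8)*255; out={}
    cs,_=cv2.findContours(m,cv2.RETR_LIST,cv2.CHAIN_APPROX_NONE)
    for (n,q),ra in zip(guess.items(),rad):
        u=proj(C,q); rp=np.linalg.norm(proj(C,np.array(q)+[ra,0,0])-u)
        best=None
        for c in cs:
            if len(c)<20: continue
            e=cv2.fitEllipse(c)
            if np.hypot(*(np.array(e[0])-u))<.7*rp and abs((e[1][0]+e[1][1])/4-rp)<.25*rp: best=e
        out[n]=best
    return out
G=dict(small=(.452,-.034,.021),medium=(.537,.065,.021),large=(.436,-.095,.023),largest=(.51,.0,.025))
W=dict(small=(.53,-.331,.008),medium=(.493,-.313,.008),large=(.447,-.29,.008),largest=(.392,-.265,.008))
E
python3 - <<'E'
from m import *
C=cam('wrist'); im=capture('wrist'); cv2.imwrite("pics/w3.png",im[:,:,::-1]); np.savez('v3.npz',K=C[0],R=C[1],p=C[2],im=im)
print(C[2])
C2,i2=load('v2.npz'); a=rings(C2,i2,G); b=rings(C,im,G,)
for n in G:
    print(n,a.get(n),b.get(n))
    if n in a and n in b: print(tri([(C2,a[n][0][0]),(C,b[n][0][0])]).round(4), onz(C2,a[n][0][0],G[n][2]).round(4),onz(C,b[n][0][0],G[n][2]).round(4))
C1,i1=load('v1.npz'); w=wells(C1,i1,W); Cs=cam('side'); ws=wells(Cs,cv2.imread('pics/side0.png')[:,:,::-1].copy(),W)
for n in W:
    print(n,w[n],ws[n]); 
    if w[n]: print(onz(C1,w[n][0],.008).round(4), ws[n] and tri([(C1,w[n][0]),(Cs,ws[n][0])]).round(4))
E
```

```text
[0.62357703 0.024287   0.31573691]
small (((237.32254028320312, 226.96713256835938), (10.235916137695312, 12.221389770507812), 106.61825561523438), 53) (((143.8783721923828, 237.00360107421875), (11.74186897277832, 14.472066879272461), 113.87580871582031), 66)
[ 0.4488 -0.0337  0.0204] [ 0.4489 -0.0336  0.021 ] [ 0.4492 -0.0335  0.021 ]
medium (((253.42431640625, 110.45963287353516), (23.898515701293945, 24.41594886779785), 176.7545166015625), 181) (((148.49484252929688, 97.54517364501953), (27.343936920166016, 30.7603816986084), 144.07798767089844), 244)
[0.5391 0.064  0.0198] [0.5391 0.064  0.021 ] [0.5395 0.0639 0.021 ]
large (((256.3653259277344, 271.87164306640625), (24.883785247802734, 28.588579177856445), 90.38155364990234), 564) (((171.6534881591797, 289.33123779296875), (27.672388076782227, 32.912662506103516), 104.7490234375), 622)
[ 0.4331 -0.0956  0.0211] [ 0.4338 -0.0946  0.023 ] [ 0.4343 -0.0949  0.023 ]
largest (((267.36083984375, 174.88853454589844), (40.06288146972656, 41.58480453491211), 77.40514373779297), 278) (((171.99990844726562, 175.44686889648438), (46.525703
[... 511 characters left out ...]
4), 84.08380889892578) ((168.32162475585938, 240.5948028564453), (12.93584156036377, 17.674097061157227), 74.9437255859375)
[ 0.4963 -0.3154  0.008 ] [ 0.4964 -0.3149  0.0103]
large ((253.43251037597656, 202.91502380371094), (38.254180908203125, 41.54044723510742), 98.92388916015625) ((177.23793029785156, 219.9468994140625), (16.153438568115234, 22.49197006225586), 76.80570983886719)
[ 0.4504 -0.2932  0.008 ] [ 0.4504 -0.2927  0.009 ]
largest ((252.54359436035156, 249.66943359375), (42.13841247558594, 47.70500564575195), 91.02735900878906) ((187.3337860107422, 196.63473510742188), (18.767963409423828, 26.394412994384766), 78.14958190917969)
[ 0.3953 -0.2656  0.008 ] [ 0.3956 -0.2655  0.0095]
```

Heights agree with the text: cell tops are 20–24 mm up and well floors about 8–10 mm. I'll move above the smallest cell, set the jaws part open, and check where the fingertips really are.

Call:
step_arm --plan "-.018 .0016 -.0131 0 0 0;-.018 .0016 -.0131 0 0 0;-.018 .0016 -.0131 0 0 0;-.018 .0016 -.0131 0 0 0;-.018 .0016 -.0131 0 0 0;-.018 .0016 -.0131 0 0 0;-.018 .0016 -.0131 0 0 0;0 0 0 0 0 0" --gripper 130

```text
clock: 4.4
position: [0.4436, -0.0311, 0.1014]
tool_rot: [-1.18, 1.566, 2.925]
force: [0.7, -0.3, 0.8]
gripper_width: 0.491
```

```bash
cat > chk.py <<'E'
from m import *
import sys
C=cam('wrist'); s=env.read_state(); im=capture('wrist')
v=im[:,:,::-1].copy(); Rt=R.from_euler('xyz',s['tool_rot']).as_matrix(); p=s['position']
print('pos',p.round(4),'jaw yaw',np.degrees(np.arctan2(Rt[1,1],Rt[0,1])).round(1),'tilt',Rt[2,0].round(4),'w',s['gripper_width'],'t',s['clock'])
for n,e in rings(C,im,{k:v_ for k,v_ in G.items()}).items(): 
    X=onz(C,e[0][0],G[n][2]); print(n,X.round(4),e[1])
if len(sys.argv)>1:
    h=.0425*s['gripper_width']
    for x,c in((.019,(0,0,255)),(.006,(0,255,0)),(0,(255,255,0))):
        for sg in(-1,1):
            for z in (-.011,.011):
                u=proj(C,p+Rt@[x,sg*h,z]); cv2.circle(v,tuple(int(a) for a in u),2,c,-1)
    cv2.imwrite(sys.argv[1],v)
E
python3 chk.py pics/w4.png
```

```text
pos [ 0.4436 -0.0311  0.1014] jaw yaw -34.8 tilt -1.0 w 0.49111254103511326 t 4.4
small [ 0.4493 -0.0333  0.021 ] 165
medium [0.5381 0.0621 0.021 ] 128
large [ 0.4324 -0.0933  0.023 ] 954
largest [0.5135 0.     0.025 ] 897
```

View pics/w4.png

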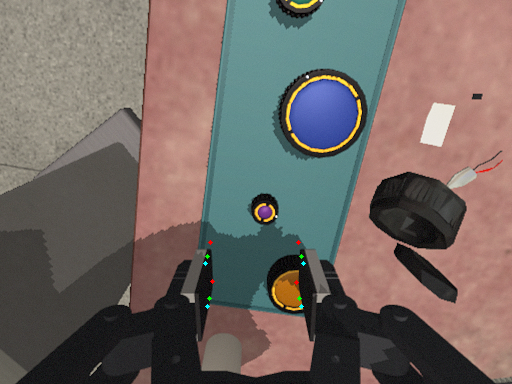

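The pad tips stand about 12.5 mm ahead at half-open, which fits 19 mm when shut. The smallest cell is at (265,210). I'll descend to TCP z≈0.025 and grip.

Call:
step_arm --plan ".0028 -.0011 -.005 0 0 0;.0029 -.0011 -.01 0 0 0;0 0 -.0125 0 0 0;0 0 -.0125 0 0 0;0 0 -.0125 0 0 0;0 0 -.0125 0 0 0;0 0 -.0114 0 0 0;0 0 0 0 0 0"

```text
clock: 5.12
position: [0.4535, -0.0343, 0.0243]
tool_rot: [-1.156, 1.569, 2.95]
force: [0.1, -0.3, -0.3]
gripper_width: 0.495
```

Call:
step_arm --plan "0 0 0 0 0 0;0 0 0 0 0 0;0 0 0 0 0 0;0 0 0 0 0 0;0 0 0 0 0 0;0 0 0 0 0 0;0 0 0 0 0 0;0 0 0 0 0 0" --gripper 255

```text
clock: 5.78
position: [0.4533, -0.0343, 0.0267]
tool_rot: [1.926, 1.57, -0.252]
force: [-0.3, 0.4, 6.0]
gripper_width: 0.178
```

Call:
step_arm --plan "0 0 .005 0 0 0;0 0 .015 0 0 0;0 0 .015 0 0 0;0 0 .015 0 0 0;0 0 .015 0 0 0;0 0 .01 0 0 0;0 0 0 0 0 0;0 0 0 0 0 0"

```text
clock: 6.45
position: [0.4531, -0.0342, 0.1016]
tool_rot: [1.895, 1.57, -0.282]
force: [-0.4, -1.1, -0.4]
gripper_width: 0.18
```

```bash
python3 chk.py pics/w5.png
```

```text
pos [ 0.4531 -0.0342  0.1016] jaw yaw -34.8 tilt -1.0 w 0.18048430394820378 t 6.45
medium [0.5399 0.0658 0.021 ] 189
large [ 0.4238 -0.0828  0.023 ] 463
largest [5.135e-01 1.000e-04 2.500e-02] 888
```

View pics/w5.png

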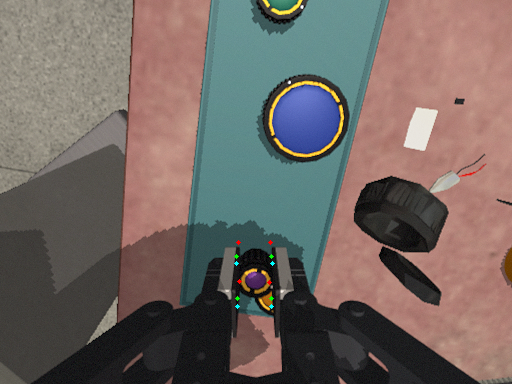

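The smallest cell is held between the pads, with its glass at (256,281). I'll carry it to the smallest well.

Call:
step_arm --plan ".00525 -.0199 0 0 0 -.905;.00525 -.0199 0 0 0 -.905;.00525 -.0199 0 0 0 -.905;.00525 -.0199 0 0 0 -.905;.00525 -.0199 0 0 0 -.905;.00525 -.0199 0 0 0 -.905;.00525 -.0199 0 0 0 -.905;.00525 -.0199 0 0 0 -.905"

```text
clock: 7.17
position: [0.4948, -0.1943, 0.1001]
tool_rot: [-0.65, 1.569, 2.692]
force: [0.5, 0.6, -0.4]
gripper_width: 0.176
```

Call:
step_arm --plan ".00525 -.0199 0 0 0 -.905;.00525 -.0199 0 0 0 -.905;.00525 -.0199 0 0 0 -.905;.00525 -.0199 0 0 0 -.905;.00525 -.0199 0 0 0 -.905;.00525 -.0199 0 0 0 -.905;.00525 -.0199 0 0 0 -.905;0 0 0 0 0 0"

```text
clock: 7.83
position: [0.5321, -0.3357, 0.0998]
tool_rot: [1.851, 1.57, -1.756]
force: [-0.7, 0.3, -0.6]
gripper_width: 0.182
```

Call:
step_arm --plan "0 0 -.005 0 0 0;0 0 -.005 0 0 0;0 0 -.005 0 0 0;0 0 -.005 0 0 0;0 0 0 0 0 0;0 0 0 0 0 0;0 0 0 0 0 0;0 0 0 0 0 0"

```text
clock: 8.5
position: [0.5319, -0.3326, 0.0815]
tool_rot: [2.788, 1.57, -0.811]
force: [-0.2, -1.7, 0.9]
gripper_width: 0.176
```

```bash
python3 - <<'E'
from m import *
C=cam('wrist'); s=env.read_state(); im=capture('wrist'); cv2.imwrite('pics/w6.png',im[:,:,::-1])
print(s['position'],s['clock'],s['gripper_width'],s['force'])
for n,e in wells(C,im,W).items(): print(n,e, e and onz(C,e[0],.010).round(4))
p=s['position']; print(rings(C,im,{'small':p-[0,0,.006]},.016), [ (n,onz(C,e[0][0],p[2]-.0057)-p) for n,e in rings(C,im,{'small':p-[0,0,.006]},.016).items()])
E
```

```text
[ 0.53192985 -0.33263885  0.0815281 ] 8.5 0.1755168865154357 [-0.15100544 -1.7425752   0.9012787 ]
small ((254.74270629882812, 219.98355102539062), (38.475093841552734, 41.02753829956055), 94.15863800048828) [ 0.5322 -0.3329  0.01  ]
medium None None
large None None
largest None None
{'small': (((255.19729614257812, 280.5296936035156), (25.221742630004883, 30.125438690185547), 92.59264373779297), 269)} [('small', array([-8.18016601e-04,  1.43093648e-05, -5.70000000e-03]))]
```

View pics/w6.png

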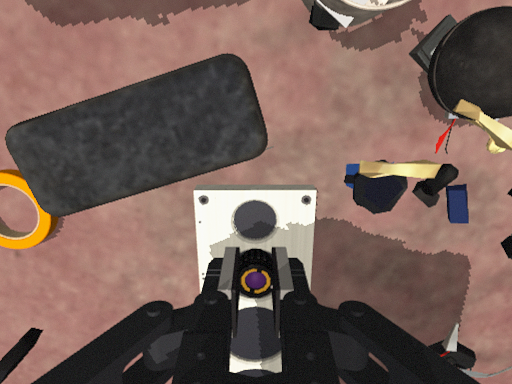

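The smallest cell is within about 1 mm of its well centre, with the well at (255,220) clear ahead of the jaws. I'll lower it in steps.

Call:
step_arm --plan ".001 0 -.008 0 0 0;0 0 -.012 0 0 0;0 0 -.012 0 0 0;0 0 -.008 0 0 0;0 0 -.004 0 0 0;0 0 -.002 0 0 0;0 0 -.001 0 0 0;0 0 0 0 0 0"

```text
clock: 9.22
position: [0.5328, -0.3328, 0.0341]
tool_rot: [1.14, 1.571, -2.46]
force: [0.0, 0.7, 0.0]
gripper_width: 0.179
```

Call:
step_arm --plan "0 0 -.0005 0 0 0;0 0 -.0005 0 0 0;0 0 -.0005 0 0 0;0 0 0 0 0 0;0 0 0 0 0 0;0 0 0 0 0 0;0 0 0 0 0 0;0 0 0 0 0 0"

```text
clock: 9.88
position: [0.5328, -0.3327, 0.0327]
tool_rot: [1.516, 1.571, -2.083]
force: [-0.5, -0.1, 0.1]
gripper_width: 0.174
```

Call:
step_arm --plan "0 0 -.0005 0 0 0;0 0 0 0 0 0;0 0 -.0005 0 0 0;0 0 0 0 0 0;0 0 -.0003 0 0 0;0 0 0 0 0 0;0 0 0 0 0 0;0 0 0 0 0 0"

```text
clock: 10.55
position: [0.5328, -0.3327, 0.0317]
tool_rot: [2.615, 1.57, -0.984]
force: [-2.1, 1.1, 4.5]
gripper_width: 0.178
```

Contact came at z 0.0317, as predicted. I'll release and rise.

Call:
step_arm --plan "0 0 0 0 0 0;0 0 0 0 0 0;0 0 0 0 0 0;0 0 0 0 0 0;0 0 0 0 0 0;0 0 0.005 0 0 0;0 0 .015 0 0 0;0 0 .02 0 0 0" --gripper 140

```text
clock: 11.22
position: [0.5322, -0.3323, 0.0709]
tool_rot: [-0.177, 1.568, 2.507]
force: [0.8, -0.4, 0.4]
gripper_width: 0.453
```

Call:
step_arm --plan "0 0 .02 0 0 0;0 0 .02 0 0 0;0 0 0 0 0 0;0 0 0 0 0 0;0 0 0 0 0 0;0 0 0 0 0 0;0 0 0 0 0 0;0 0 0 0 0 0"

```text
clock: 11.88
position: [0.5326, -0.3326, 0.1107]
tool_rot: [-0.116, 1.57, 2.568]
force: [-0.4, -0.3, -0.5]
gripper_width: 0.45
```

```bash
python3 chk.py pics/w7.png
```

```text
pos [ 0.5326 -0.3326  0.1107] jaw yaw -116.2 tilt -1.0 w 0.4501999510689496 t 11.8833
```

View pics/w7.png

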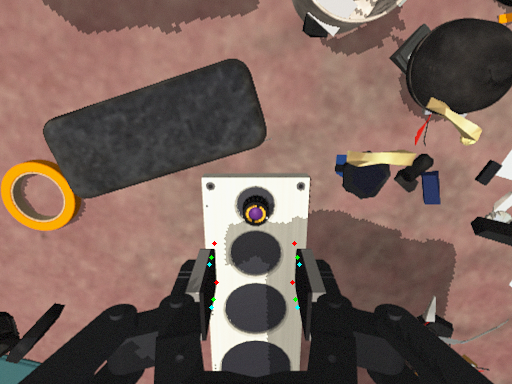

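The smallest cell sits in its well at (255,210). Next the medium cell.

Call:
step_arm --plan ".0004 .0264 0 0 0 .905;.0004 .0264 0 0 0 .905;.0004 .0264 0 0 0 .905;.0004 .0264 0 0 0 .905;.0004 .0264 0 0 0 .905;.0004 .0264 0 0 0 .905;.0004 .0264 0 0 0 .905;.0004 .0264 0 0 0 .905" --gripper 100

```text
clock: 12.6
position: [0.5358, -0.1203, 0.1112]
tool_rot: [-0.329, 1.571, 3.117]
force: [0.2, -0.1, -0.3]
gripper_width: 0.608
```

Call:
step_arm --plan ".0004 .0264 0 0 0 .905;.0004 .0264 0 0 0 .905;.0004 .0264 0 0 0 .905;.0004 .0264 0 0 0 .905;.0004 .0264 0 0 0 .905;.0004 .0264 0 0 0 .905;.0004 .0264 0 0 0 .905;0 0 0 0 0 0"

```text
clock: 13.27
position: [0.5385, 0.0668, 0.1113]
tool_rot: [-2.098, 1.57, 2.016]
force: [0.3, 0.3, -0.0]
gripper_width: 0.609
```

Call:
step_arm --plan "0 0 -.005 0 0 0;0 0 -.005 0 0 0;0 0 0 0 0 0;0 0 0 0 0 0;0 0 0 0 0 0;0 0 0 0 0 0;0 0 0 0 0 0;0 0 0 0 0 0"

```text
clock: 13.93
position: [0.5388, 0.0631, 0.1015]
tool_rot: [1.949, 1.57, -0.229]
force: [-0.8, -0.7, -0.2]
gripper_width: 0.607
```

```bash
python3 chk.py pics/w8.png
```

```text
pos [0.5388 0.0631 0.1015] jaw yaw -34.8 tilt -1.0 w 0.606948975720043 t 13.9333
medium [0.5397 0.0643 0.021 ] 327
largest [5.137e-01 1.000e-04 2.500e-02] 481
```

Call:
step_arm --plan ".0004 .0005 -.005 0 0 0;.0004 .0005 -.012 0 0 0;0 0 -.0125 0 0 0;0 0 -.0125 0 0 0;0 0 -.0125 0 0 0;0 0 -.0125 0 0 0;0 0 -.0095 0 0 0;0 0 0 0 0 0"

```text
clock: 14.65
position: [0.5388, 0.0643, 0.0231]
tool_rot: [-0.945, 1.568, -3.123]
force: [-0.4, 0.5, 0.5]
gripper_width: 0.607
```

Call:
step_arm --plan "0 0 0 0 0 0;0 0 0 0 0 0;0 0 0 0 0 0;0 0 0 0 0 0;0 0 0 0 0 0;0 0 0 0 0 0;0 0 0 0 0 0;0 0 0 0 0 0" --gripper 255

```text
clock: 15.32
position: [0.5399, 0.0643, 0.0256]
tool_rot: [2.135, 1.569, -0.043]
force: [-1.2, 0.9, 7.5]
gripper_width: 0.307
```

Call:
step_arm --plan "0 0 .005 0 0 0;0 0 .015 0 0 0;0 0 .015 0 0 0;0 0 .015 0 0 0;0 0 .015 0 0 0;0 0 .01 0 0 0;0 0 0 0 0 0;0 0 0 0 0 0"

```text
clock: 15.98
position: [0.5396, 0.0643, 0.1002]
tool_rot: [2.123, 1.57, -0.055]
force: [-1.0, 0.7, 0.2]
gripper_width: 0.311
```

Call:
step_arm --plan "-.0029 -.0253 0 0 0 -.905;-.0029 -.0253 0 0 0 -.905;-.0029 -.0253 0 0 0 -.905;-.0029 -.0253 0 0 0 -.905;-.0029 -.0253 0 0 0 -.905;-.0029 -.0253 0 0 0 -.905;-.0029 -.0253 0 0 0 -.905;-.0029 -.0253 0 0 0 -.905"

```text
clock: 16.65
position: [0.5157, -0.1392, 0.0988]
tool_rot: [-0.54, 1.569, 2.803]
force: [0.4, 0.5, -0.5]
gripper_width: 0.306
```

Call:
step_arm --plan "-.0029 -.0253 0 0 0 -.905;-.0029 -.0253 0 0 0 -.905;-.0029 -.0253 0 0 0 -.905;-.0029 -.0253 0 0 0 -.905;-.0029 -.0253 0 0 0 -.905;-.0029 -.0253 0 0 0 -.905;-.0029 -.0253 0 0 0 -.905;0 0 0 0 0 0"

```text
clock: 17.32
position: [0.4954, -0.3189, 0.0987]
tool_rot: [1.626, 1.57, -1.982]
force: [-0.0, 0.5, -0.1]
gripper_width: 0.314
```

Call:
step_arm --plan "0 0 0 0 0 0;0 0 0 0 0 0;0 0 0 0 0 0;0 0 0 0 0 0;0 0 0 0 0 0;0 0 0 0 0 0;0 0 0 0 0 0;0 0 0 0 0 0"

```text
clock: 17.98
position: [0.4962, -0.315, 0.1]
tool_rot: [2.232, 1.571, -1.366]
force: [-1.4, 0.3, -0.6]
gripper_width: 0.311
```

```bash
cat > pl.py <<'E'
from m import *
import sys
n=sys.argv[1]; top=float(sys.argv[2]); r=float(sys.argv[3])
C=cam('wrist'); s=env.read_state(); im=capture('wrist'); cv2.imwrite(sys.argv[4],im[:,:,::-1]); p=s['position']
print(p.round(4),s['clock'],s['gripper_width'],s['force'].round(1))
for k,e in wells(C,im,W).items(): print(k,e and (onz(C,e[0],.010).round(4),np.round(e[1],1)))
for k,e in rings(C,im,{n:p+[0,0,top]},r).items(): print('held',(onz(C,e[0][0],p[2]+top)-p).round(4),np.round(e[0][0]),np.round(e[0][1],1))
# placed cell in small well
for k,e in rings(C,im,{'s':(.5322,-.3329,.026)},.014).items(): print('small placed',onz(C,e[0][0],.026).round(4),np.round(e[0][1],1),e[1])
E
python3 pl.py medium -.0046 .02 pics/w9.png
```

```text
[ 0.4962 -0.315   0.1   ] 17.9833 0.3105401859233256 [-1.4  0.3 -0.6]
small (array([ 0.5323, -0.333 ,  0.01  ]), array([40. , 40.8]))
medium None
large None
largest (array([ 0.3864, -0.2616,  0.01  ]), array([52.1, 85.6]))
held [ 0.0008 -0.0007 -0.0046] [255. 279.] [45.2 52.6]
small placed [ 0.5317 -0.3326  0.026 ] [21.7 23.3] 194
```

The held cell is within 0.7 mm of the medium well's centre, and the small cell is seated at the right place. Lowering.

Call:
step_arm --plan "-.0005 0 -.008 0 0 0;0 0 -.014 0 0 0;0 0 -.016 0 0 0;0 0 -.014 0 0 0;0 0 -.008 0 0 0;0 0 -.004 0 0 0;0 0 -.002 0 0 0;0 0 0 0 0 0"

```text
clock: 18.7
position: [0.4956, -0.3152, 0.0338]
tool_rot: [0.369, 1.571, 3.052]
force: [-0.1, 0.2, 0.4]
gripper_width: 0.31
```

Call:
step_arm --plan "0 0 -.001 0 0 0;0 0 -.001 0 0 0;0 0 -.0007 0 0 0;0 0 0 0 0 0;0 0 -.0005 0 0 0;0 0 0 0 0 0;0 0 0 0 0 0;0 0 0 0 0 0"

```text
clock: 19.37
position: [0.4957, -0.3153, 0.031]
tool_rot: [2.696, 1.57, -0.903]
force: [-0.4, 0.4, 2.8]
gripper_width: 0.307
```

Call:
step_arm --plan "0 0 -.0004 0 0 0;0 0 0 0 0 0;0 0 0 0 0 0;0 0 -.0003 0 0 0;0 0 0 0 0 0;0 0 0 0 0 0;0 0 0 0 0 0;0 0 0 0 0 0"

```text
clock: 20.03
position: [0.4957, -0.3153, 0.0309]
tool_rot: [2.78, 1.57, -0.819]
force: [-2.4, 2.3, 10.9]
gripper_width: 0.307
```

Call:
step_arm --plan "0 0 0 0 0 0;0 0 0 0 0 0;0 0 0 0 0 0;0 0 0 0 0 0;0 0 0 0 0 0;0 0 0.005 0 0 0;0 0 .015 0 0 0;0 0 .02 0 0 0" --gripper 100

```text
clock: 20.7
position: [0.495, -0.3148, 0.0696]
tool_rot: [-0.191, 1.568, 2.493]
force: [-0.4, 0.2, -0.2]
gripper_width: 0.61
```

The medium cell is released. Next the large (amber) cell.

Call:
step_arm --plan "0 0 .015 0 0 0;0 .005 .015 0 0 0.2;-.0044 .0154 0 0 0 .95;-.0044 .0154 0 0 0 .95;-.0044 .0154 0 0 0 .95;-.0044 .0154 0 0 0 .95;-.0044 .0154 0 0 0 .95;-.0044 .0154 0 0 0 .95" --gripper 60

```text
clock: 21.37
position: [0.4689, -0.2171, 0.1004]
tool_rot: [2.198, 1.57, -0.778]
force: [-0.7, 0.0, -0.0]
gripper_width: 0.764
```

Call:
step_arm --plan "-.0044 .0154 0 0 0 .95;-.0044 .0154 0 0 0 .95;-.0044 .0154 0 0 0 .95;-.0044 .0154 0 0 0 .95;-.0044 .0154 0 0 0 .95;-.0044 .0154 0 0 0 .95;-.0044 .0154 0 0 0 .95;-.0044 .0154 0 0 0 .0"

```text
clock: 22.03
position: [0.4338, -0.0939, 0.1004]
tool_rot: [1.835, 1.57, -0.444]
force: [0.7, 0.3, 0.0]
gripper_width: 0.765
```

Call:
step_arm --plan "0 0 0 0 0 0;0 0 0 0 0 0;0 0 0 0 0 0;0 0 0 0 0 0;0 0 0 0 0 0;0 0 0 0 0 0;0 0 0 0 0 0;0 0 0 0 0 0"

```text
clock: 22.7
position: [0.434, -0.0948, 0.1]
tool_rot: [1.459, 1.571, -0.827]
force: [0.2, 0.8, 0.4]
gripper_width: 0.765
```

```bash
python3 chk.py pics/w10.png
```

```text
pos [ 0.434  -0.0948  0.1   ] jaw yaw -40.9 tilt -1.0 w 0.7645039667083178 t 22.7
large [ 0.4342 -0.0946  0.023 ] 2006
largest [ 0.5132 -0.0006  0.025 ] 556
```

View pics/w10.png

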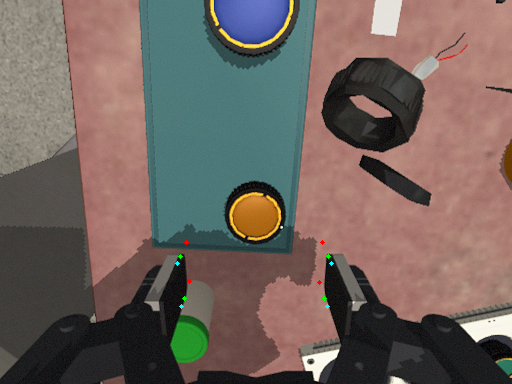

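The amber cell is centred at (256,215), and the canister (188,338) is clear of the jaw plane by about 45 mm. I'll descend and grip.

Call:
step_arm --plan "0 0 -.005 0 0 0;0 0 -.013 0 0 0;0 0 -.015 0 0 0;0 0 -.015 0 0 0;0 0 -.013 0 0 0;0 0 -.01 0 0 0;0 0 -.007 0 0 0;0 0 0 0 0 0"

```text
clock: 23.42
position: [0.4335, -0.0945, 0.0208]
tool_rot: [-1.192, 1.569, 2.806]
force: [-0.0, -0.0, -0.2]
gripper_width: 0.768
```

Call:
step_arm --plan "0 0 0 0 0 0;0 0 0 0 0 0;0 0 0 0 0 0;0 0 0 0 0 0;0 0 0 0 0 0;0 0 0 0 0 0;0 0 0 0 0 0;0 0 0 0 0 0" --gripper 255

```text
clock: 24.08
position: [0.4341, -0.0947, 0.0228]
tool_rot: [1.885, 1.57, -0.4]
force: [-1.7, 1.3, 7.2]
gripper_width: 0.446
```

Call:
step_arm --plan "0 0 .005 0 0 0;0 0 .015 0 0 0;0 0 .015 0 0 0;0 0 .015 0 0 0;0 0 .015 0 0 0;0 0 .013 0 0 0;0 0 0 0 0 0;0 0 0 0 0 0"

```text
clock: 24.75
position: [0.4342, -0.0947, 0.1006]
tool_rot: [1.907, 1.569, -0.378]
force: [1.0, -0.5, -0.7]
gripper_width: 0.449
```

Call:
step_arm --plan ".0011 -.0132 0 0 0 -.837;.0011 -.0132 0 0 0 -.837;.0011 -.0132 0 0 0 -.837;.0011 -.0132 0 0 0 -.837;.0011 -.0132 0 0 0 -.837;.0011 -.0132 0 0 0 -.837;.0011 -.0132 0 0 0 -.837;.0011 -.0132 0 0 0 -.837"

```text
clock: 25.42
position: [0.4425, -0.2007, 0.099]
tool_rot: [-0.665, 1.569, 2.627]
force: [-0.2, 0.9, -1.3]
gripper_width: 0.443
```

Call:
step_arm --plan ".0011 -.0132 0 0 0 -.837;.0011 -.0132 0 0 0 -.837;.0011 -.0132 0 0 0 -.837;.0011 -.0132 0 0 0 -.837;.0011 -.0132 0 0 0 -.837;.0011 -.0132 0 0 0 -.837;.0011 -.0132 0 0 0 -.837;0 0 0 0 0 0"

```text
clock: 26.08
position: [0.4505, -0.2944, 0.0989]
tool_rot: [0.667, 1.571, -2.939]
force: [-0.9, 0.1, -1.1]
gripper_width: 0.443
```

Call:
step_arm --plan "0 0 0 0 0 0;0 0 0 0 0 0;0 0 0 0 0 0;0 0 0 0 0 0;0 0 0 0 0 0;0 0 0 0 0 0;0 0 0 0 0 0;0 0 0 0 0 0"

```text
clock: 26.75
position: [0.4505, -0.2925, 0.1001]
tool_rot: [2.34, 1.571, -1.259]
force: [0.1, -0.4, -0.3]
gripper_width: 0.444
```

```bash
cat >> pl.py <<'E'
for k,e in rings(C,im,{'m':(.4964,-.3153,.026)},.019).items(): print('medium placed',onz(C,e[0][0],.026).round(4),np.round(e[0][0]),np.round(e[0][1],1),e[1])
E
python3 pl.py large .0002 .026 pics/w11.png
```

```text
[ 0.4505 -0.2925  0.1001] 26.75 0.444401130253999 [ 0.1 -0.4 -0.3]
small (array([ 0.5323, -0.333 ,  0.01  ]), array([43.9, 46.7]))
medium (array([ 0.4969, -0.3157,  0.01  ]), array([58.1, 59.6]))
large None
largest None
held [ 0.001  -0.0008  0.0002] [255. 284.] [66.5 78.1]
small placed [ 0.5315 -0.3325  0.026 ] [24.8 26.4] 257
medium placed [ 0.4959 -0.3158  0.026 ] [256. 140.] [40.1 40.2] 420
```

View pics/w11.png

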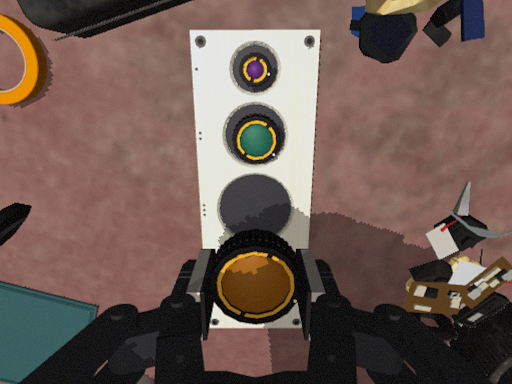

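Small and medium sit in their wells at (255,69) and (256,140), and the held amber cell is within 1 mm of its target. Lowering.

Call:
step_arm --plan ".0003 0 -.008 0 0 0;0 0 -.014 0 0 0;0 0 -.016 0 0 0;0 0 -.015 0 0 0;0 0 -.009 0 0 0;0 0 -.005 0 0 0;0 0 -.002 0 0 0;0 0 0 0 0 0"

```text
clock: 27.47
position: [0.4508, -0.2926, 0.0308]
tool_rot: [-0.002, 1.57, 2.682]
force: [0.0, -0.9, -0.1]
gripper_width: 0.444
```

Call:
step_arm --plan "0 0 -.001 0 0 0;0 0 0 0 0 0;0 0 -.001 0 0 0;0 0 0 0 0 0;0 0 -.0006 0 0 0;0 0 0 0 0 0;0 0 0 0 0 0;0 0 0 0 0 0"

```text
clock: 28.13
position: [0.4511, -0.2928, 0.0297]
tool_rot: [2.842, 1.569, -0.757]
force: [-2.5, 1.8, 12.2]
gripper_width: 0.445
```

Contact came about 2 mm earlier than predicted, so I'll check before releasing.

```bash
python3 - <<'E'
from m import *
a=capture('side')[150:300,110:260,::-1]; b=capture('wrist')[120:340,150:370,::-1]
v=np.hstack([cv2.resize(a,(400,400),interpolation=cv2.INTER_CUBIC),cv2.resize(b,(400,400),interpolation=cv2.INTER_CUBIC)]); cv2.imwrite('pics/c12.png',v)
C=cam('wrist'); s=env.read_state(); p=s['position']; im=capture('wrist')
for k,e in rings(C,im,{'l':p},.026).items(): print('held',(onz(C,e[0][0],p[2]+.0002)-p).round(4),np.round(e[0][0]),np.round(e[0][1],1))
print(p,s['force'],s['wrist_torque'])
E
```

```text
held [ 0.001  -0.0008  0.0002] [255. 284.] [66.5 78. ]
[ 0.45104481 -0.29282914  0.02971014] [-2.54204117  1.58814001 13.04231871] [ 0.23858723  0.44156189 -0.02049279]
```

View pics/c12.png

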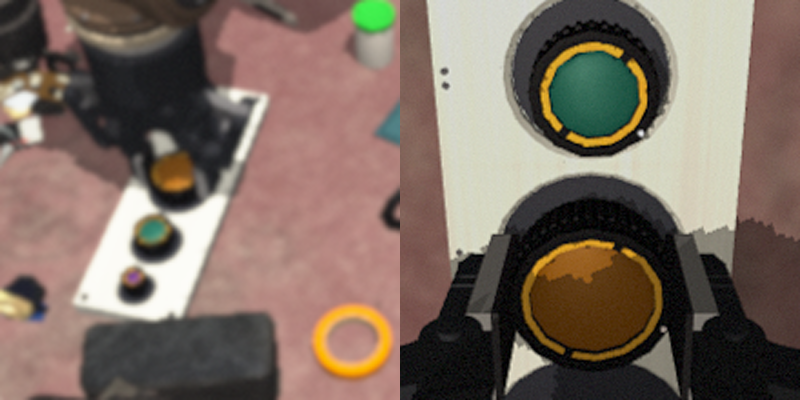

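The cell is level and centred in its well. The held offset of 1.3 mm along the view ray shows the cell rode about 2 mm lower in the pads, so its underside is on the floor. Releasing.

Call:
step_arm --plan "0 0 0 0 0 0;0 0 0 0 0 0;0 0 0 0 0 0;0 0 0 0 0 0;0 0 0 0 0 0;0 0 0.005 0 0 0;0 0 .015 0 0 0;0 0 .02 0 0 0" --gripper 85

```text
clock: 28.95
position: [0.4503, -0.2922, 0.0681]
tool_rot: [-0.203, 1.568, 2.48]
force: [-0.9, 0.6, 0.9]
gripper_width: 0.666
```

Call:
step_arm --plan "0 0 .015 0 0 0;0 0 .016 0 0 0;.00446 .0209 0 0 0 .969;.00446 .0209 0 0 0 .969;.00446 .0209 0 0 0 .969;.00446 .0209 0 0 0 .969;.00446 .0209 0 0 0 .969;.00446 .0209 0 0 0 .969" --gripper 25

```text
clock: 29.62
position: [0.4776, -0.1662, 0.0998]
tool_rot: [2.103, 1.571, -0.884]
force: [0.5, -0.0, -0.2]
gripper_width: 0.901
```

Call:
step_arm --plan ".00446 .0209 0 0 0 .969;.00446 .0209 0 0 0 .969;.00446 .0209 0 0 0 .969;.00446 .0209 0 0 0 .969;.00446 .0209 0 0 0 .969;.00446 .0209 0 0 0 .969;.00446 .0209 0 0 0 .969;.00446 .0209 0 0 0 .969"

```text
clock: 30.28
position: [0.5133, 0.0011, 0.0997]
tool_rot: [1.877, 1.571, -0.297]
force: [0.2, -0.3, -0.4]
gripper_width: 0.896
```

Call:
step_arm --plan "0 0 0 0 0 0;0 0 0 0 0 0;0 0 0 0 0 0;0 0 0 0 0 0;0 0 0 0 0 0;0 0 0 0 0 0;0 0 0 0 0 0;0 0 0 0 0 0"

```text
clock: 30.95
position: [0.5132, -0.0004, 0.0994]
tool_rot: [0.705, 1.571, -1.475]
force: [0.2, 0.2, 0.7]
gripper_width: 0.903
```

```bash
python3 chk.py pics/w13.png
```

```text
pos [ 5.132e-01 -4.000e-04  9.940e-02] jaw yaw -34.9 tilt -1.0 w 0.903385798744228 t 30.95
largest [5.138e-01 1.000e-04 2.500e-02] 659
```

View pics/w13.png

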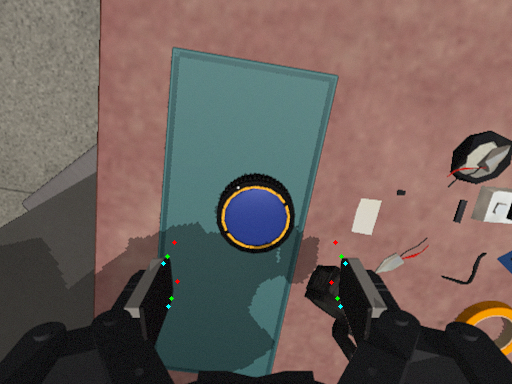

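The blue cell is centred at (256,213). The black hood (325,290) is about 20 mm clear of where the right finger lands. Descend and grip.

Call:
step_arm --plan ".0005 .0004 -.005 0 0 0;0 0 -.013 0 0 0;0 0 -.015 0 0 0;0 0 -.015 0 0 0;0 0 -.013 0 0 0;0 0 -.01 0 0 0;0 0 -.0065 0 0 0;0 0 0 0 0 0"

```text
clock: 31.67
position: [0.5133, 0.0005, 0.0207]
tool_rot: [-1.055, 1.569, 3.049]
force: [-0.4, -0.3, -0.6]
gripper_width: 0.901
```

Call:
step_arm --plan "0 0 0 0 0 0;0 0 0 0 0 0;0 0 0 0 0 0;0 0 0 0 0 0;0 0 0 0 0 0;0 0 0 0 0 0;0 0 0 0 0 0;0 0 0 0 0 0" --gripper 255

```text
clock: 32.33
position: [0.514, 0.0004, 0.0229]
tool_rot: [2.012, 1.569, -0.167]
force: [-1.0, 0.2, 6.3]
gripper_width: 0.573
```

Call:
step_arm --plan "0 0 .005 0 0 0;0 0 .015 0 0 0;0 0 .015 0 0 0;0 0 .015 0 0 0;0 0 .015 0 0 0;0 0 .013 0 0 0;0 0 0 0 0 0;0 0 0 0 0 0"

```text
clock: 33.0
position: [0.5139, 0.0004, 0.1006]
tool_rot: [2.021, 1.569, -0.158]
force: [-0.3, -0.0, -1.6]
gripper_width: 0.578
```

Call:
step_arm --plan "-.0079 -.0178 0 0 0 -.905;-.0079 -.0178 0 0 0 -.905;-.0079 -.0178 0 0 0 -.905;-.0079 -.0178 0 0 0 -.905;-.0079 -.0178 0 0 0 -.905;-.0079 -.0178 0 0 0 -.905;-.0079 -.0178 0 0 0 -.905;-.0079 -.0178 0 0 0 -.905"

```text
clock: 33.67
position: [0.4497, -0.1427, 0.0991]
tool_rot: [-0.577, 1.57, 2.764]
force: [0.3, -0.2, -1.4]
gripper_width: 0.578
```

Call:
step_arm --plan "-.0079 -.0178 0 0 0 -.905;-.0079 -.0178 0 0 0 -.905;-.0079 -.0178 0 0 0 -.905;-.0079 -.0178 0 0 0 -.905;-.0079 -.0178 0 0 0 -.905;-.0079 -.0178 0 0 0 -.905;-.0079 -.0178 0 0 0 -.905;0 0 0 0 0 0"

```text
clock: 34.33
position: [0.3942, -0.2688, 0.0991]
tool_rot: [0.38, 1.57, 3.055]
force: [-0.7, -0.4, -1.0]
gripper_width: 0.576
```

Call:
step_arm --plan "0 0 0 0 0 0;0 0 0 0 0 0;0 0 0 0 0 0;0 0 0 0 0 0;0 0 0 0 0 0;0 0 0 0 0 0;0 0 0 0 0 0;0 0 0 0 0 0"

```text
clock: 35.0
position: [0.3953, -0.2665, 0.1]
tool_rot: [1.99, 1.571, -1.61]
force: [0.0, -0.0, -0.5]
gripper_width: 0.57
```

```bash
cat >> pl.py <<'E'
for k,e in rings(C,im,{'l':(.4518,-.2935,.028)},.025).items(): print('large placed',onz(C,e[0][0],.028).round(4),np.round(e[0][0]),np.round(e[0][1],1),e[1])
E
python3 pl.py largest .0021 .032 pics/w14.png
```

```text
[ 0.3953 -0.2665  0.1   ] 35.0 0.5696990285751069 [ 0.  -0.  -0.5]
small None
medium (array([ 0.4961, -0.3153,  0.01  ]), array([65.3, 66.8]))
large (array([ 0.4519, -0.2936,  0.01  ]), array([76.5, 78.7]))
largest None
held [ 0.0007 -0.0007  0.0021] [255. 288.] [ 87.4 103. ]
medium placed [ 0.4957 -0.3157  0.026 ] [254.  26.] [44.6 49.5] 561
large placed [ 0.4514 -0.2934  0.028 ] [253. 121.] [59.4 60.5] 2806
```

View pics/w14.png

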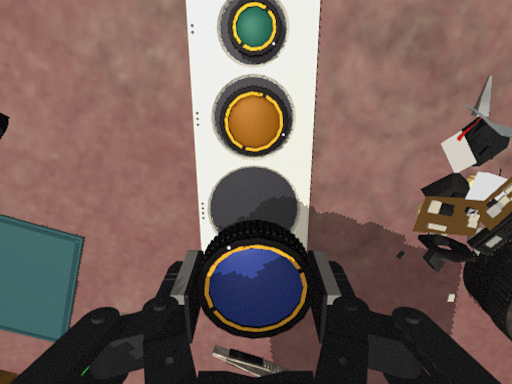

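Amber is seated at (253,121). The blue cell is within about 1 mm of target and the area around the well is clear. Lowering.

Call:
step_arm --plan ".0006 .0004 -.008 0 0 0;0 0 -.014 0 0 0;0 0 -.016 0 0 0;0 0 -.014 0 0 0;0 0 -.009 0 0 0;0 0 -.005 0 0 0;0 0 -.002 0 0 0;0 0 0 0 0 0"

```text
clock: 35.72
position: [0.3958, -0.2662, 0.0317]
tool_rot: [-0.049, 1.57, 2.634]
force: [-0.1, 0.2, -1.8]
gripper_width: 0.578
```

Call:
step_arm --plan "0 0 -.001 0 0 0;0 0 0 0 0 0;0 0 -.0005 0 0 0;0 0 0 0 0 0;0 0 0 0 0 0;0 0 0 0 0 0;0 0 0 0 0 0;0 0 0 0 0 0"

```text
clock: 36.38
position: [0.3958, -0.2662, 0.0305]
tool_rot: [1.978, 1.571, -1.623]
force: [-0.3, 0.1, -1.8]
gripper_width: 0.576
```

Call:
step_arm --plan "0 0 -.0005 0 0 0;0 0 0 0 0 0;0 0 -.0005 0 0 0;0 0 0 0 0 0;0 0 0 0 0 0;0 0 0 0 0 0;0 0 0 0 0 0;0 0 0 0 0 0"

```text
clock: 37.05
position: [0.3958, -0.2662, 0.0294]
tool_rot: [1.433, 1.571, -2.167]
force: [-0.1, 1.0, -1.0]
gripper_width: 0.573
```

Call:
step_arm --plan "0 0 -.0005 0 0 0;0 0 0 0 0 0;0 0 0 0 0 0;0 0 0 0 0 0;0 0 0 0 0 0;0 0 0 0 0 0;0 0 0 0 0 0;0 0 0 0 0 0"

```text
clock: 37.72
position: [0.3958, -0.2662, 0.0289]
tool_rot: [1.601, 1.571, -2.0]
force: [0.8, -0.3, -1.4]
gripper_width: 0.573
```

Call:
step_arm --plan "0 0 -.0005 0 0 0;0 0 0 0 0 0;0 0 0 0 0 0;0 0 -.0004 0 0 0;0 0 0 0 0 0;0 0 0 0 0 0;0 0 0 0 0 0;0 0 0 0 0 0"

```text
clock: 38.38
position: [0.3958, -0.2662, 0.0282]
tool_rot: [2.476, 1.571, -1.125]
force: [-0.1, 1.2, 5.9]
gripper_width: 0.569
```

Contact with 5.9 N at the expected height. Release, rise and back off to look.

Call:
step_arm --plan "0 0 -.0002 0 0 0;0 0 0 0 0 0;0 0 0 0 0 0;0 0 0 0 0 0;0 0 0 0 0 0;0 0 0 0 0 0;0 0 0 0 0 0;0 0 0 0 0 0" --gripper 45

```text
clock: 39.05
position: [0.3958, -0.2662, 0.0278]
tool_rot: [1.811, 1.571, -1.79]
force: [-0.2, 0.1, -0.4]
gripper_width: 0.821
```

Call:
step_arm --plan "0 0 .005 0 0 0;0 0 .015 0 0 0;0 0 .02 0 0 0;0 0 .025 0 0 0;0 0 .03 0 0 0;0 0 .03 0 0 0;.01 -.01 .03 0 0 0;.02 -.02 .02 0 0 0"

```text
clock: 39.72
position: [0.425, -0.2951, 0.2063]
tool_rot: [2.835, 1.57, -0.765]
force: [0.7, -1.2, 0.5]
gripper_width: 0.829
```

Call:
step_arm --plan ".03 -.01 0 0 0 0;.03 -.01 0 0 0 0;.015 0 0 0 0 0;0 0 0 0 0 0;0 0 0 0 0 0;0 0 0 0 0 0;0 0 0 0 0 0;0 0 0 0 0 0"

```text
clock: 40.38
position: [0.5001, -0.3161, 0.2031]
tool_rot: [0.965, 1.571, -2.637]
force: [0.7, -0.4, 0.5]
gripper_width: 0.824
```

```bash
python3 - <<'E'
from m import *
C=cam('wrist'); im=capture('wrist'); cv2.imwrite('pics/w15.png',im[:,:,::-1]); Cs=cam('side'); si=capture('side')
P=dict(small=(.5322,-.3329,.026),medium=(.4966,-.3155,.026),large=(.4519,-.2936,.028),largest=(.3963,-.2662,.030)); z={k:v[2] for k,v in P.items()}
rr=dict(small=.014,medium=.019,large=.025,largest=.03)
for n in P:
    e=rings(C,im,{n:P[n]},rr[n]).get(n); f=rings(Cs,si,{n:P[n]},rr[n]).get(n)
    print(n,'want',P[n], e and onz(C,e[0][0],z[n]).round(4), e and np.round(e[0][1],1), e and f and tri([(C,e[0][0]),(Cs,f[0][0])]).round(4))
print(env.read_state()['position'],env.read_state()['clock'])
cv2.imwrite('pics/s15.png',si[:,:,::-1])
E
```

```text
small want (0.5322, -0.3329, 0.026) [ 0.5313 -0.3325  0.026 ] [15.4 15.8] None
medium want (0.4966, -0.3155, 0.026) [ 0.4957 -0.3159  0.026 ] [24.6 26. ] [ 0.4942 -0.3147  0.0216]
large want (0.4519, -0.2936, 0.028) [ 0.4511 -0.2933  0.028 ] [31.9 35.2] [ 0.449  -0.292   0.0239]
largest want (0.3963, -0.2662, 0.03) [ 0.3953 -0.2666  0.03  ] [37.1 43.2] None
[ 0.50035421 -0.31623874  0.2030777 ] 40.4833
```

View pics/w15.png

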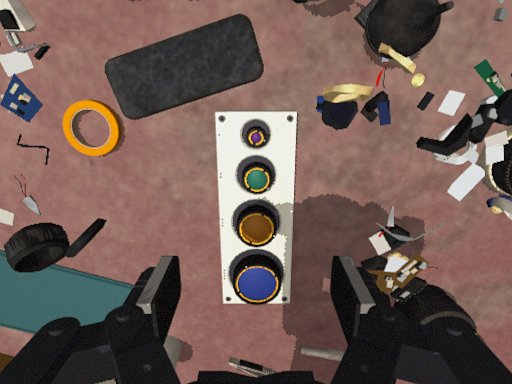

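View pics/s15.png

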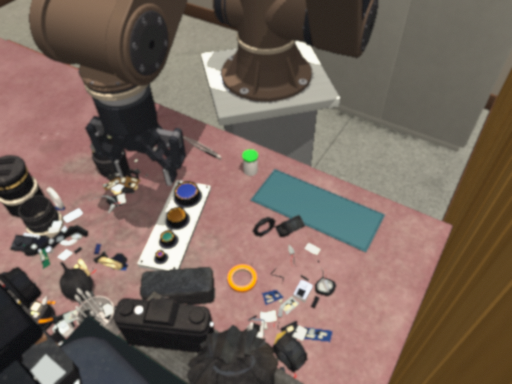

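Both views show the four cells in order in their wells, glass up. The tape (242,278) and canister (250,162) are at their starting pixels. Handing in.

```bash
python3 -c "
from workcell import ticket
print(ticket.hand_in())"
```

```text
the job is handed in; nothing more can be done
None
```

All four lens cells are in the graded tray, placed from smallest to largest, each in its own well with the glass up. I handed the job in at about 40 s of robot time.

- **Setting down:** I lowered each cell until the wrist felt light contact, then opened the jaws. The last readings before release were about 5 to 13 N.
- **Last checks:** In the final wrist view each cell's ring was within about 1 mm of its well centre. The canister and the amber tape look unmoved in the side view, at the same pixels as at the start. Both were judged by eye. The arm finished raised at z = 0.20 m, touching nothing.
- **Early contact:** The amber cell touched about 2 mm earlier than predicted. The pictures showed it level and inside its well. Its offset in the jaws fitted having been held about 2 mm lower, so I released it.
- **Height check that disagreed:** In the final two-view height check, the medium and large tops came out about 4 mm lower than expected. I put this down to the coarse side camera. The check gave no result for the small and largest cells because the side camera did not pick up their rings.

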